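Seat a grinding jar on the keyed spindle of a sample mill and lock it

TASK

Get the bench sample mill ready to run: take the steel grinding jar out of the sloping wire rack and stand it upright on the bench, then take it again from above by its black lid knob, put it over the spindle in the mill's well and turn it until the spindle's keys drop into the slots of its foot and it sits fully home. Then push the red-tabbed locking fork over the jar's shoulder until it clicks home, and let go. Leave the bottle in the rack and the other things on the bench where they are.

Things in the scene. Friction and masses are not known exactly. Their poses are not given: they have to be found in the camera images.
- jar: Loose steel grinding jar, about 0.5 kg, 106 mm long. Origin: centre of its foot face; +z along its axis to the knob; centre of mass at z 42. Body diameter 56, z 0 to 72, flat shoulder there. Foot: blind bore diameter 25, 48 mm deep, and three radial slots 12 wide, 16 mm deep, at 0, 120, 240 deg from +x. Starts lying in one rack bay, axis rising 30 deg from level, foot towards the robot.
- jar_body (a point): On the jar's axis 54 mm from its foot: where to grip the body. To stand the jar up with little tilt, grip it slantwise in the upright plane through its axis, fingers pointing towards the foot at 45 deg to the axis (the tool then leans 15 deg the other way), the jar some 8 mm towards the fingertips so that its knob clears the palm; once it is upright the tool leans 45 deg.
- jar_knob (a point): Top centre of the jar's round black fluted knob, diameter 34 mm, 34 mm tall (jar z 72 to 106 mm), to be gripped from above once the jar stands; fingertips then stay above the shoulder at z 72.
- blue_cap_bottle: Bystander: bottle with a blue cap, diameter 58, 98 mm long, lying likewise in the rack's other bay, 115 mm from the jar's axis; origin at the centre of its foot, +z along its axis. Must stay there.
- rack: Fixed steel wire rack, two sloping bays side by side, 171 mm wide (y), 120 mm deep (x), 70 mm high. Origin: centre of its underside; +x uphill, away from the robot. Bays at y = +57.5 and -57.5 mm. A jar lies on two round wires, 16 mm to each side of its axis, its foot against a 34 mm lip; nothing stands beside it. The bench in front of the rack and to the right of that is free.
- mill: Fixed white sample mill, 160 (x) by 250 (y) by 92 mm high; flat deck at z 92. Origin: centre of its underside, +x away from the robot, +y left. A well of diameter 100 opens in the deck at y = -60 mm; the locking fork runs on the deck along y. With the jar home only its knob and 14 mm of its body stand above the deck: too little for a hand on the body.
- spindle_seat (a point): On the spindle's axis at the height where the foot of a jar that is fully home rests: mill frame (0, -60, 34) mm, 58 mm below the deck; z up. Three radial brass keys, 8 wide, 13 mm high, out to radius 26.5, stand round it 120 deg apart at an unknown angle that is not reported. The spindle is stiff to turn (0.4 N m).
- spindle_top (a point): Tip of the spindle's upright pilot, 46 mm above the seat: diameter 22, its last 10 mm tapering to 11 mm. A jar not lined up rests on the keys' tops, 13 mm too high. Turned until keys meet slots (play about 5 deg each way, at most 120 deg of turning in either direction) it falls or can be pressed lightly down those 13 mm.
- lock (a joint): Travel of the locking fork, m: 0 open, 0.083 home against its stop; it moves to the mill's -y. Starts 0 to 0.006. Sliding friction about 1 N; a spring ball detent resists with about 7 N from 0.064 to 0.072, then snaps the fork on to its stop.
- fork_tips (a point): Midway between the tips of the fork's two prongs, on their underside, 17 mm above the deck (prongs 8 mm thick, 42 mm apart inside). Open, the tips are 70 to 76 mm from the spindle axis. The prongs pass 3 mm above the shoulder of a jar that is home, on both sides of its knob; a jar that is not home blocks them.
- lock_tab (a point): Top centre of the red upright tab on the fork's block, to push or pinch: 44 (mill x) by 14 (mill y), 35 mm tall, from 25 to 60 mm above the deck. The top of the block, 25 mm above the deck, reaches 18 mm beyond the tab on both y sides.
- timer: Bystander: small lab timer, 66 x 62 x 20 mm, lying flat; origin under its centre.
- tape: Bystander: roll of cream tape, diameter 84 mm, 19 mm high, lying flat; origin under its centre.
- tube_rack_blue: Bystander: blue microtube rack, 62 x 105 x 34 mm, behind the wire rack; origin under its centre.

How it is judged:
On the way, in this order (a step that is already met when the one before it is completed fails the run):
1. the jar stands upright on the bench and has been let go (height (world z) of jar below 0.012 m and angle between jar's own z axis and vertical below 0.08 rad and linear speed of jar below 0.03 m/s and contact force between the fingers and jar below 0.3 N), for 0.2 s.
2. the jar sits on the spindle with the keys in its slots, fully home, while the fork is still open (z of jar in the frame of spindle_seat between -0.004 and 0.003 m and horizontal distance between jar and spindle_seat below 0.004 m and value of joint lock below 0.03 m), for 0.2 s.
At the end, for the whole second after the job is handed in: The jar is upright on the spindle, its foot within 3 mm of the seat's height and 4 mm of the spindle axis (keys in the slots), the locking fork is past its detent (travel over 80 of 83 mm), and the jar is at rest (z of jar in the frame of spindle_seat between -0.004 and 0.003 m and horizontal distance between jar and spindle_seat below 0.004 m and angle between jar's own z axis and vertical below 0.06 rad and value of joint lock above 0.08 m and linear speed of jar below 0.02 m/s); the robot touches nothing.
It fails at once if the bottle in the rack is shifted by more than 30 mm (distance of blue_cap_bottle from where it was at the start of the episode above 0.03 m).
It fails at once if the timer, the tape or the blue microtube rack is shifted by more than 30 mm (distance of any of timer, tape, tube_rack_blue from where it was at the start of the episode above 0.03 m).
It also fails if it takes over 72 s, if anything falls off the work surface, if the arm or the gripper's body presses on something with over 40 N, if the wrist force passes 120 N, or if a joint passes its speed limit or range.

ROBOT

A 6-joint arm with a two-finger parallel gripper is mounted at the origin on a cart in front of the work surface, level with it; the furniture and walls round the work are solid. World frame = base frame: x ahead of the robot, y to its left, z up, the work surface at z = 0. Lengths are in m, angles in rad, forces in N, time in s.
With the tool pointing down it reaches from about 0.35 to 1 m from the base axis. Payload 7.1 kg.
Tool frame: the origin (TCP) lies midway between the tips of the shut fingers; the grasp point (between the pads) lies 19 mm behind it; z points along the fingers, y is the line along which they close (so a half turn about z gives the same grasp; the last joint's range is limited). The gripper opens to 85 mm and grips with 20 to 120 N. Pads are 22 mm wide; open, the fingers measure 114 mm over their backs; the gripper's body (76 mm by 85 mm) begins 54 mm behind the grasp point. The pads swing forward as they close: fully open they stand 13 mm farther back than shut.
Start: joints at [1.277, 0.423, 1.63, -0, 1.089, -0.019], TCP at [0.17, 0.602, 0.231] pointing down, gripper open.
Joint ranges: [-3, 3], [-0.9, 2.11], [0.09, 2.58], [-1.31, 4.45], [0.11, 2.69], [-2.54, 2.54]. Speed limits (rad/s): [2.39, 2.39, 3.01, 3.14, 3.14, 3.14].

INTERFACE

Orientations are given as a rotation vector (axis times angle).
In Python, from rig import manip gives the robot as it stands.
- The arm moves only by the tool nudge_tcp, called as name(argument=value, ...) on one line, values as JSON. Schema: {"type":"object","properties":{"motion":{"type":"object","properties":{"ax":{"type":"array","items":{"type":"number"},"minItems":1,"maxItems":8},"ay":{"type":"array","items":{"type":"number"},"minItems":1,"maxItems":8},"az":{"type":"array","items":{"type":"number"},"minItems":1,"maxItems":8},"tx":{"type":"array","items":{"type":"number"},"minItems":1,"maxItems":8},"ty":{"type":"array","items":{"type":"number"},"minItems":1,"maxItems":8},"tz":{"type":"array","items":{"type":"number"},"minItems":1,"maxItems":8},"jaw":{"type":"array","items":{"type":"number"},"minItems":1,"maxItems":8}},"additionalProperties":false,"required":["ax","ay","az","tx","ty","tz","jaw"]},"only":{"type":"string"},"quiet":{"type":"boolean"},"lines":{"type":"string"}},"required":["motion"],"additionalProperties":false}. motion is an object with one list for each field, all of the same length, 1 to 8, a row being the entries at one place: ax, ay, az (a rotation vector in units of 0.25 rad), tx, ty, tz (the shift in cm), jaw (the finger opening in m); each row shifts and turns the commanded pose from where the row before left it, along the tool's axes as they then stand; what a row does not reach is not made up. A row lasts 1/8 s, in which the tool goes at most 0.0625 m and 0.188 rad, less where a joint would pass 70% of its speed; a pose out of reach is approached as far as the arm can. The fingers move at their own pace and stop on an object; the grip force is fixed at half the most. Time passes only in rows, so rows that do not move let the fingers close. The tool returns the time, the measured TCP pose, the force, the opening and the grip force at its end. only (a regular expression) keeps the lines of the reply that match it, lines (a string "A,B") keeps lines A to B, and quiet returns only ok. Input that does not fit is refused with a message, and nothing moves.
- manip.read_state(): the state, without advancing time (a new reading comes with each control period).
- manip.get_image(name): name is "scene" or "side" or "wrist"; returns a dict with "img" (400x640x3 uint8, blue, green, red), "intrinsics" (3x3 intrinsics, pixels), "R" (3x3) and "t" (3): a world point X has camera coordinates R X + t; the wrist camera has in their place "mount" (4x4, takes a point from camera to tool coordinates, whose origin is the TCP and whose axes are the flange's). Camera axes: x right, y down, z forward; pixel columns grow to the right and rows downward; lengths in m; the calibration is good to about 2 mm. A picture is of the moment at which its call begins: read the wrist's pose just before it. There is no depth.
- manip.close_job(): hands the job in; it is judged then, once.
The state is a dict: "time": time; "joint_positions": joint angles; "dq": joint speeds; "joint_efforts": joint torques, N m; "position": TCP position; "tcp_rot": TCP orientation; "ft_force": force on the tool from outside, world axes, zero at the start; "torque": the same for the moment, N m; "gripper_width": finger opening in m; "grip_force": force on a finger pad.
Only numpy, scipy, OpenCV 4.12 (cv2) and the standard library are available. Lean on these libraries where they do the work, as an engineer would, in place of code of your own. Each camera call takes 0.05 s, during which the arm holds its last target. There are 200 camera calls.

## Working session

There is one attempt and no reset: what is moved stays moved. The work goes in short steps, Python scripts to look and compute and a tool call to move; the robot and the scene stay as the last step left them, time stands still between calls to the robot, and variables do not carry over. Pictures are saved under pics/ and viewed, at most 10 in all, crops included, and the job is handed in when it is done.

```bash
ls; mkdir -p pics
```

Create h.py:
```python
import numpy as np, cv2
from scipy.spatial.transform import Rotation as Ro
from rig import manip
def grab(name,save=None):
    s=manip.read_state(); d=manip.get_image(name)
    if name=="wrist":
        T=np.eye(4);T[:3,:3]=Ro.from_rotvec(s["tcp_rot"]).as_matrix();T[:3,3]=s["position"]
        C=T@np.array(d["mount"]); d["c"]=C[:3,3]; d["W"]=C[:3,:3]
    else:
        R=np.array(d["R"]); d["c"]=-R.T@np.array(d["t"]); d["W"]=R.T
    if save: cv2.imwrite("pics/"+save,d["img"])
    np.savez("pics/"+(save or name)+".npz",img=d["img"],c=d["c"],W=d["W"],K=d["intrinsics"])
    return d
def load(n): return dict(np.load("pics/"+n+".npz"))
def ray(d,p):
    K=np.array(d["K"] if "K" in d else d["intrinsics"]); v=d["W"]@np.linalg.inv(K)@np.array([p[0],p[1],1.]); return v/np.linalg.norm(v)
def onz(d,p,z): v=ray(d,p); return d["c"]+v*(z-d["c"][2])/v[2]
def proj(d,X):
    K=np.array(d["K"] if "K" in d else d["intrinsics"]); q=K@(d["W"].T@(np.array(X)-d["c"])); return q[:2]/q[2]
def tri(*dp):
    A=np.zeros((3,3));b=np.zeros(3)
    for d,p in dp:
        v=ray(d,p);M=np.eye(3)-np.outer(v,v);A+=M;b+=M@d["c"]
    X=np.linalg.solve(A,b); return X,[np.linalg.norm((np.eye(3)-np.outer(ray(d,p),ray(d,p)))@(X-d["c"])) for d,p in dp]
```

Run:
```python
from h import *
for n in("scene","side","wrist"):
    d=grab(n,n+"0.png"); print(n,d["c"].round(3),d["W"][:,2].round(2))
print(Ro.from_rotvec(manip.read_state()["tcp_rot"]).as_matrix().round(3))
```

```text
pics
rig.py
scene [ 0.071 -1.038  1.161] [ 0.3   0.67 -0.68]
side [-0.854 -0.457  0.894] [ 0.85  0.26 -0.46]
wrist [0.097 0.62  0.373] [ 0.28 -0.08 -0.96]
[[-0.962  0.271 -0.   ]
 [ 0.271  0.962 -0.001]
 [ 0.    -0.001 -1.   ]]
```

View pics/scene0.png

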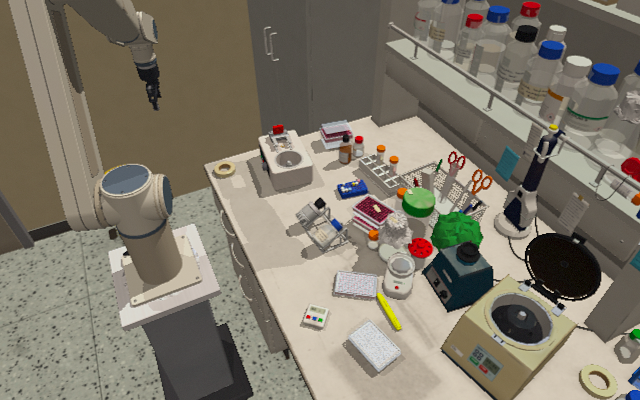

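View pics/side0.png

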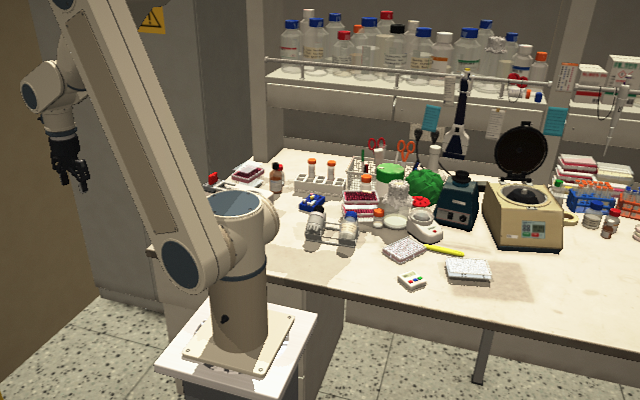

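The scene picture shows the mill at about (287,160), with its red tab at (279,130). The rack is at (325,225), with the black-knobbed jar in the far bay at (312,208) and the bottle in the near bay. In the side view the arm hides the mill and the rack is at (333,228). Next: a zoomed crop.

Run:
```python
from h import *
a=load("scene0.png")["img"][110:260,250:400]; b=load("side0.png")["img"][190:260,290:370]
A=cv2.resize(a,(600,600),interpolation=cv2.INTER_CUBIC)
cv2.imwrite("pics/c1.png",A)
B=cv2.resize(b,(640,560),interpolation=cv2.INTER_CUBIC)
cv2.imwrite("pics/c2.png",B)
d=load("scene0.png")
print("mill approx",onz(d,(288,160),.092),"jar",onz(d,(312,208),.05),"tab",onz(d,(279,130),.15))
```

```text
mill approx [0.55088743 0.2259111  0.092     ] jar [ 0.53804654 -0.01176439  0.05      ] tab [0.56793449 0.34674785 0.15      ]
```

View pics/c1.png

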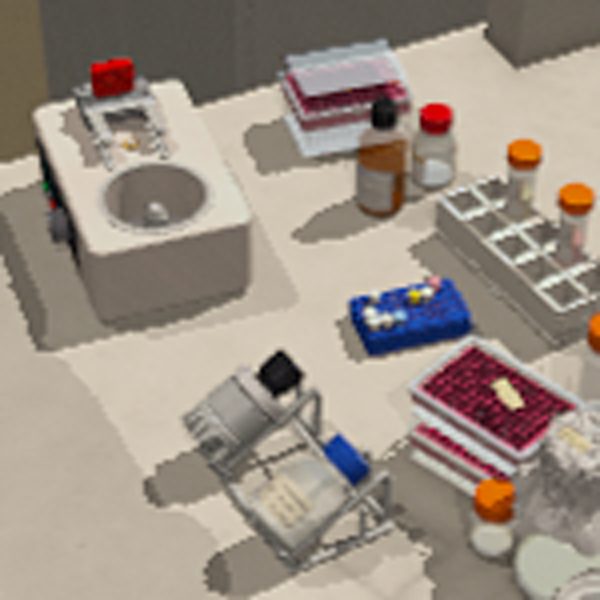

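The crop shows the mill with the well at crop (155,195), the fork behind it in mill +y, and the jar in the rack's left bay. I'll move the wrist camera over the area.

Careful with the scale: shifts go in cm and turns go in units of 0.25 rad. That gives: -0.04 m is -4, -0.022 m is -2.2.

nudge_tcp(motion={"ax":[0, 0, 0, 0, 0, 0, 0, 0], "ay":[0, 0, 0, 0, 0, 0, 0, 0], "az":[0, 0, 0, 0, 0, 0, 0, 0], "tx":[-4, -4, -4, -4, -4, -4, -4, -4], "ty":[-4, -4, -4, -4, -4, -4, -4, -4], "tz":[-2.2, -2.2, -2.2, -2.2, -2.2, -2.2, -2, -2], "jaw":[0.085, 0.085, 0.085, 0.085, 0.085, 0.085, 0.085, 0.085]})

```text
time: 1.15
position: [0.3911, 0.205, 0.404]
tcp_rot: [0.43, 3.112, 0.0]
ft_force: [1.8, 0.6, 0.2]
gripper_width: 0.0849
grip_force: 0.0
```

nudge_tcp(motion={"ax":[0, 0, 0, 0], "ay":[0, 0, 0, 0], "az":[-0.56, -0.54, 0, 0], "tx":[-4, -4, 0, 0], "ty":[-4, -4, 0, 0], "tz":[0, 0, 0, 0], "jaw":[0.085, 0.085, 0.085, 0.085]})

```text
time: 1.65
position: [0.4523, 0.1123, 0.4029]
tcp_rot: [-0.003, -3.14, -0.0]
ft_force: [0.2, -0.1, -0.9]
gripper_width: 0.0845
grip_force: 0.0
```

Run:
```python
from h import *
d=grab("wrist","w1.png");print(d["c"],d["intrinsics"]);print(manip.read_state()["position"])
```

```text
[0.37732219 0.11142771 0.54518145] [[337.7088717    0.         313.77470783]
 [  0.         337.7088717  197.52633801]
 [  0.           0.           1.        ]]
[0.45208795 0.11279295 0.40309252]
```

View pics/w1.png

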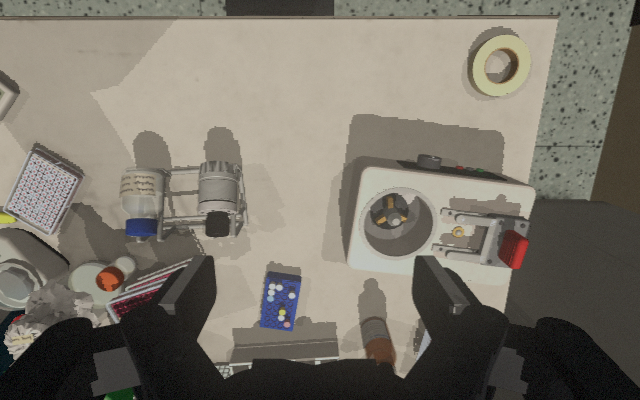

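The wrist picture shows the rack with the jar at about (218,195), its knob at (217,223) and the bottle at (141,200). The mill's well is at (395,222) with the brass keys visible round (392,208), and the red tab is at (513,250). I'll take a second view from 0.14 m to the right and lower.

nudge_tcp(motion={"ax":[0, 0, 0, 0, 0], "ay":[0, 0, 0, 0, 0], "az":[0, 0, 0, 0, 0], "tx":[0, 0, 0, 0, 0], "ty":[-6, -6, -2, 0, 0], "tz":[0, 0, 0, 0, 0], "jaw":[0.085, 0.085, 0.085, 0.085, 0.085]})

```text
time: 2.33
position: [0.4525, -0.0263, 0.4033]
tcp_rot: [-0.002, 3.142, 0.001]
ft_force: [-0.0, -0.6, -0.1]
gripper_width: 0.0851
grip_force: 0.0
```

Run:
```python
from h import *
d=grab("wrist","w2.png");print(manip.read_state()["position"])
a=load("w1.png");b=load("w2.png")
A=cv2.resize(a["img"][120:270,80:560],(800,250),interpolation=cv2.INTER_CUBIC)
B=cv2.resize(b["img"][120:270,160:640],(800,250),interpolation=cv2.INTER_CUBIC)
cv2.imwrite("pics/c3.png",np.vstack([A,B]))
```

```text
[ 0.4525689  -0.02621705  0.40330467]
```

View pics/c3.png

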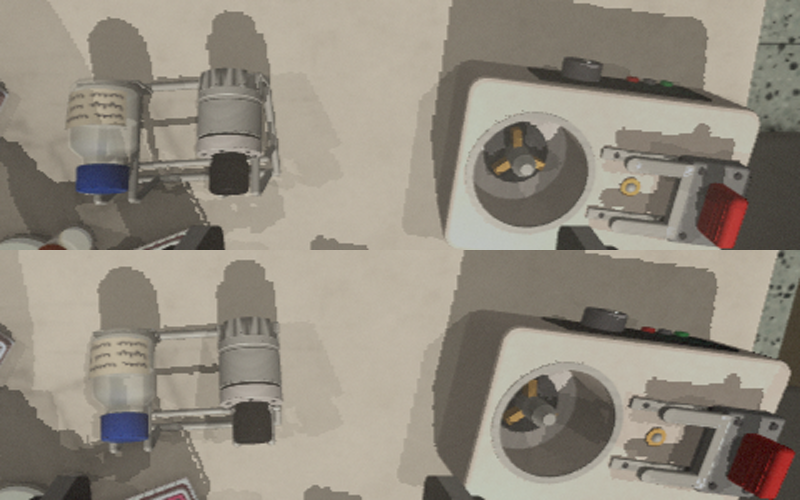

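The crops (scale 1.667, origins (80,120) and (160,120)) show the jar's knob at (229,172)/(253,421), the foot rim at the top of the jar and the well ellipse at (528,172)/(554,418). The spindle tip is at (526,170)/(548,419), with three brass keys round it.

Run:
```python
from h import *
a=load("w1.png");b=load("w2.png")
cv=lambda p,o:(p[0]/1.66667+o[0]-.2,p[1]/1.66667+o[1]-.2)
PA=lambda x,y:cv((x,y),(80,120)); PB=lambda x,y:cv((x,y-250),(160,120))
def cen(d,roi,f):
    x0,y0,x1,y1=roi; m=f(cv2.cvtColor(d["img"][y0:y1,x0:x1],cv2.COLOR_BGR2HSV)).astype(np.uint8)
    n,l,s,c=cv2.connectedComponentsWithStats(m); i=1+np.argmax(s[1:,4]); k=(l==i).astype(np.uint8)
    r=cv2.minAreaRect(cv2.findContours(k,0,2)[0][0].reshape(-1,2)+np.array([x0,y0]))
    return c[i]+[x0,y0],s[i]+np.array([x0,y0,0,0,0]),r
dark=lambda h:(h[...,2]<62)
blue=lambda h:(h[...,0]>105)&(h[...,0]<130)&(h[...,1]>140)
red=lambda h:((h[...,0]<6)|(h[...,0]>174))&(h[...,1]>170)
for n,f,r1,r2 in(("knob",dark,(195,206,240,245),(290,206,335,248)),("cap",blue,(115,210,170,245),(210,210,260,250)),("tab",red,(490,215,545,280),(580,225,640,300))):
    p,s1,q1=cen(a,r1,f);q,s2,q2=cen(b,r2,f);X,e=tri((a,p),(b,q));print(n,p.round(1),q.round(1),s1,s2,X.round(4),np.round(e,4),q1)
for n,p,q in(("tip",PA(526,170),PB(548,419)),("footL",PA(200,73),PB(220,322)),("footR",PA(267,72),PB(281,321)),("nut",PA(630,186),PB(656,436)),("shL",PA(202,152),PB(222,398)),("shR",PA(262,153),PB(281,404)),("millcorn",PA(757,112),PB(788,367)),("millcornL",PA(472,85),PB(508,332)),("nearscrew1",PA(607,153),PB(636,402)),("scr2",PA(594,212),PB(619,464))):
    X,e=tri((a,p),(b,q));print(n,X.round(4),np.round(e,4))
# well ellipse: points of rim inner edge, top view
for d,pts in((a,[PA(468,172),PA(588,175),PA(528,113),PA(531,229)]),(b,[PB(493,420),PB(616,415),PB(553,361),PB(556,477)])):
    Q=np.array([onz(d,p,.092) for p in pts]);print(Q.round(4).tolist(), (Q[:,:2].max(0)+Q[:,:2].min(0))/2)
```

```text
knob [216.8 223.8] [302.7 214.3] [206 212  23  25 483] [302 213   3   4   6] [ 0.5654 -0.0445  0.0401] [0.0069 0.0069] ((217.0, 224.0), (24.0, 22.0), 90.0)
cap [134.8 232.4] [230.2 231.8] [127 228  18   8  44] [228 231   5   2   6] [ 0.5661 -0.1485  0.0916] [0.0004 0.0004] ((135.64974975585938, 231.40354919433594), (16.88555145263672, 6.412234306335449), 4.085616588592529)
tab [519.3 254.1] [619.3 249.3] [510 239  19  30 268] [601 230  36  40 759] [0.5815 0.3901 0.1258] [0.0032 0.0032] ((518.6500244140625, 253.55001831054688), (10.435514450073242, 30.990318298339844), 18.43494987487793)
tip [0.5559 0.2314 0.077 ] [0.0002 0.0002]
footL [ 0.4745 -0.0605  0.0442] [0.0002 0.0002]
footR [ 0.4776 -0.0046  0.0235] [0.0001 0.0001]
nut [0.565  0.3181 0.0934] [0.0001 0.0001]
shL [ 0.5412 -0.0586  0.0652] [0.0012 0.0012]
shR [ 0.5454 -0.0053  0.063 ] [0.001 0.001]
millcorn [0.5019 0.4178 0.0905] [0.002 0.002]
millcornL [0.4742 0.1779 0.0943] [0.001 0.001]
nearscrew1 [0.5344 0.295  0.0931] [0.0003 0.0003]
scr2 [0.5887 0.2882 0.0971] [0.001 0.001]
[[0.5521, 0.1778, 0.092], [0.5552, 0.2813, 0.092], [0.4997, 0.2259, 0.092], [0.6064, 0.2357, 0.092]] [0.55303944 0.22957276]
[[0.5508, 0.1759, 0.092], [0.5462, 0.2809, 0.092], [0.4983, 0.2195, 0.092], [0.6049, 0.2384, 0.092]] [0.55160936 0.22839521]
```

Run:
```python
from h import *
from collections import Counter
a=load("w1.png");b=load("w2.png");s=load("scene0.png");e=load("side0.png")
def cen(d,roi,f,show=0):
    x0,y0,x1,y1=roi; m=f(cv2.cvtColor(d["img"][y0:y1,x0:x1],cv2.COLOR_BGR2HSV)).astype(np.uint8)
    n,l,st,c=cv2.connectedComponentsWithStats(m); i=1+np.argmax(st[1:,4])
    return c[i]+[x0,y0],st[i]+np.array([x0,y0,0,0,0])
blue=lambda h:(h[...,0]>100)&(h[...,0]<130)&(h[...,1]>110)
red=lambda h:((h[...,0]<8)|(h[...,0]>172))&(h[...,1]>140)
dk=lambda t:(lambda h:h[...,2]<t)
V=lambda d,x,y:d["img"][int(y),int(x)]
print(V(a,217,224),V(b,312,222),V(b,312,195),V(b,302,222),V(b,312,238))
P={}
for n,L in(("knob",((a,(195,208,240,245),dk(70)),(b,(295,208,330,240),dk(80)),(s,(312,195,328,212),dk(60)))),
 ("cap",((a,(115,210,170,245),blue),(b,(210,210,260,250),blue),(s,(325,215,350,235),blue))),
 ("tab",((a,(490,215,545,280),red),(b,(580,225,640,300),red),(s,(268,120,290,138),red)))):
    r=[(d,)+cen(d,roi,f) for d,roi,f in L]
    for q in r: print(n,q[1].round(1),q[2])
    print(tri(*[(q[0],q[1]) for q in r[:2]]),tri(*[(q[0],q[1]) for q in r]))
```

```text
[53 59 62] [55 62 66] [138 148 153] [59 66 67] [163 180 189]
knob [217.1 224. ] [205 211  25  26 538]
knob [310.9 223.3] [300 211  23  25 533]
knob [319.4 203.2] [315 198  10  11  74]
(array([ 0.55759751, -0.03172214,  0.08032012]), [np.float64(0.00012125655594277846), np.float64(0.00012125655594297286)]) (array([ 0.55725277, -0.03149829,  0.08174237]), [np.float64(0.00036433341504772026), np.float64(0.00022309553883088134), np.float64(0.00038967928012210626)])
cap [136.9 228.5] [126 219  29  17 318]
cap [232.4 227.2] [221 218  25  17 295]
cap [336.1 224.3] [331 219  11  12  72]
(array([ 0.55981637, -0.14502821,  0.09077293]), [np.float64(0.0001689662862324779), np.float64(0.00016896628623262752)]) (array([ 0.56201774, -0.14755368,  0.08458023]), [np.float64(0.0009188944745258305), np.float64(0.0009266210625776725), np.float64(0.0005798158831388698)])
tab [516.8 252.5] [503 235  26  34 454]
tab [616.5 249.1] [ 597  230   40   40 1018]
tab [277.7 128.9] [273 125  11   9  87]
(array([0.5816282 , 0.38861355, 0.12276038]), [np.float64(0.0023192947187973935), np.float64(0.0023192947187972673)]) (array([0.57731604, 0.38284166, 0.13016402]), [np.float64(0.00301957270433159), np.float64(0.002168495871850699), np.float64(0.0015090127947625387)])
```

Scaled: 0.041 m is 4.1, -0.0325 m is -3.25, 0.131 rad is 0.524.

nudge_tcp(motion={"ax":[0, 0, 0, 0, 0, 0, 0, 0], "ay":[0.524, 0.524, 0, 0, 0, 0, 0, 0], "az":[0, 0, 0, 0, 0, 0, 0, 0], "tx":[0, 0, -3.25, -3.25, -3.25, -3.25, -3.25, 0], "ty":[0, 0, -0.1, -0.1, -0.1, -0.1, -0.1, 0], "tz":[0, 0, 4.1, 4.1, 4.1, 4.1, 4.1, 0], "jaw":[0.085, 0.085, 0.085, 0.085, 0.085, 0.085, 0.085, 0.085]})

```text
time: 3.38
position: [0.5549, -0.031, 0.1594]
tcp_rot: [0.003, -2.872, -0.0]
ft_force: [-0.7, 0.5, 0.8]
gripper_width: 0.0849
grip_force: 0.0
```

nudge_tcp(motion={"ax":[0, 0], "ay":[0, 0], "az":[0, 0], "tx":[0, 0], "ty":[0, 0], "tz":[0, 0], "jaw":[0.085, 0.085]})

```text
time: 3.62
position: [0.5572, -0.0323, 0.1655]
tcp_rot: [0.001, -2.883, 0.001]
ft_force: [-0.8, 1.0, 0.2]
gripper_width: 0.085
grip_force: 0.0
```

Run:
```python
from h import *
d=grab("wrist","w3.png")
P,R=manip.read_state()["position"],Ro.from_rotvec(manip.read_state()["tcp_rot"]).as_matrix()
print(R.round(3).tolist(),(R.T@(np.array([.525,-.032,.046])-P)).round(4))
for X in((.478,-.032,.034),(.544,-.032,.067),(.525,-.06,.058),(.525,-.004,.058)):print(proj(d,X))
cv2.imwrite("pics/c4.png",d["img"])
```

```text
[[-0.967, -0.001, -0.256], [-0.0, 1.0, -0.0], [0.256, -0.0, -0.967]] [0.0006 0.0005 0.1237]
[315.41210733 134.95008836]
[315.63854736 216.17926269]
[279.71458029 190.89634003]
[351.43326375 190.84492671]
```

View pics/w3.png

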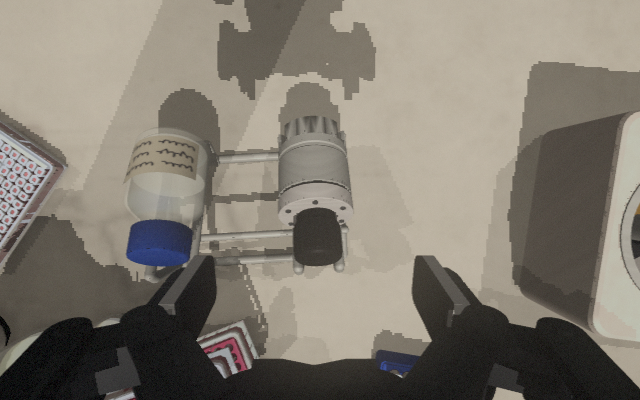

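The jar is centred under the hand: its edges are at 279/351 in row 190 and the knob is at (319,237), a slight yaw of about 0.04. Going in and closing.

nudge_tcp(motion={"ax":[0, 0, 0, 0, 0, 0, 0], "ay":[0, 0, 0, 0, 0, 0, 0], "az":[-0.16, 0, 0, 0, 0, 0, 0], "tx":[0, 0, 0, 0, 0, 0, 0], "ty":[0, 0, 0, 0, 0, 0, 0], "tz":[3, 3, 3, 2, 1.3, 0, 0], "jaw":[0.085, 0.085, 0.085, 0.085, 0.085, 0.085, 0.085]})

```text
time: 4.55
position: [0.5256, -0.0327, 0.0454]
tcp_rot: [0.058, -2.881, -0.007]
ft_force: [0.6, -0.4, 0.5]
gripper_width: 0.0851
grip_force: 0.0
```

nudge_tcp(motion={"ax":[0, 0, 0, 0, 0, 0], "ay":[0, 0, 0, 0, 0, 0], "az":[0, 0, 0, 0, 0, 0], "tx":[0, 0, 0, 0, 0, 0], "ty":[0, 0, 0, 0, 0, 0], "tz":[0, 0, 0, 0, 0, 0], "jaw":[0.05, 0.05, 0.05, 0.04, 0.04, 0.04]})

```text
time: 5.3
position: [0.5254, -0.032, 0.0455]
tcp_rot: [0.058, -2.88, -0.009]
ft_force: [-0.4, 3.9, 7.6]
gripper_width: 0.0548
grip_force: 62.2
```

nudge_tcp(motion={"ax":[0, 0, 0, 0, 0, 0], "ay":[0, 0, 0, 0, 0, 0], "az":[0, 0, 0, 0, 0, 0], "tx":[0, 0, 0, 0, 0, 0], "ty":[0, 0, 0, 0, 0, 0], "tz":[-1, -3, -3, -3, -3, 0], "jaw":[0.04, 0.04, 0.04, 0.04, 0.04, 0.04]})

```text
time: 6.05
position: [0.5601, -0.0329, 0.1718]
tcp_rot: [0.058, -2.884, -0.007]
ft_force: [0.4, -0.1, -7.5]
gripper_width: 0.0544
grip_force: 65.7
```

nudge_tcp(motion={"ax":[0, 0, 0, 0, 0, 0, 0, 0], "ay":[-0.68, -0.68, -0.68, -0.68, -0.68, -0.68, 0, 0], "az":[0, 0, 0, 0, 0, 0, 0, 0], "tx":[0, 0, 0, 0, 0, 0, 0, 0], "ty":[0, 0, 0, 0, 0, 0, 0, 0], "tz":[0, 0, 0, 0, 0, 0, 0, 0], "jaw":[0.04, 0.04, 0.04, 0.04, 0.04, 0.04, 0.04, 0.04]})

```text
time: 7.05
position: [0.5672, -0.0108, 0.1865]
tcp_rot: [-0.054, 2.546, 0.056]
ft_force: [-0.7, -1.3, -6.5]
gripper_width: 0.0548
grip_force: 65.7
```

Run:
```python
from h import *
d=grab("wrist","w4.png");s=grab("scene","s4.png");e=grab("side","e4.png")
S=manip.read_state();P,R=S["position"],Ro.from_rotvec(S["tcp_rot"]).as_matrix()
print(R.round(3).tolist(),S["joint_positions"],(R.T@(np.array([.40,-.08,.15])-P)).round(4))
def crop(d,X,w,z):
    u,v=proj(d,X).astype(int); c=d["img"][max(0,v-w):v+w,max(0,u-w):u+w]; return cv2.resize(c,(400,400),interpolation=cv2.INTER_CUBIC)
cv2.imwrite("pics/c5.png",np.hstack([crop(s,P,45,8),crop(e,P,45,8)]))
print([proj(x,P) for x in(s,e)], onz(load("w1.png"),(300,17),0))
```

```text
[[-0.826, -0.05, 0.561], [-0.026, 0.998, 0.052], [-0.562, 0.028, -0.826]] [-0.09649003  0.26247779  2.17733282  0.76032262  0.15374209 -2.43122   ] [ 0.1615 -0.0614 -0.0671]
[array([319.27888317, 175.72330455]), array([313.9676621 , 181.27871935])] [0.2675868  0.09157674 0.        ]
```

View pics/c5.png

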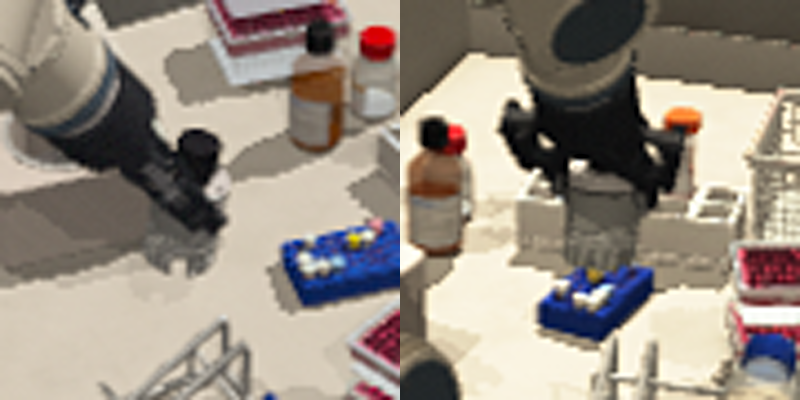

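The jar is firmly held, knob clear of the palm, but still leaning. The wrist is near its singularity (q5 0.15, q6 -2.43), so I'll fit a small kinematic model to choose a lean direction that the joints allow.

Create kin.py:
```python
import numpy as np
from scipy.spatial.transform import Rotation as Ro
from scipy.optimize import least_squares
L1,L2,L6,d=.647,.406,.244,.073
def fk(q,p=(L1,L2,L6,d),C=np.eye(3)):
    L1,L2,L6,d=p[:4]; f=q[1]+q[2]; r=L1*np.sin(q[1])+L2*np.sin(f); z=d+L1*np.cos(q[1])+L2*np.cos(f)
    R=Ro.from_euler("ZYZYZ",[q[0],f,q[3],q[4],q[5]]).as_matrix()@C
    return np.array([r*np.cos(q[0]),r*np.sin(q[0]),z])+L6*R[:,2],R
```

```text
(no output)
```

nudge_tcp(motion={"ax":[0, 0, 0, 0], "ay":[0.48, 0.48, 0, 0], "az":[0, 0, 0, 0], "tx":[0, 0, 0, 0], "ty":[-2, -3, -3, 0], "tz":[0, 0, 0, 0], "jaw":[0.04, 0.04, 0.04, 0.04]})

```text
time: 7.7
position: [0.5745, -0.0815, 0.1851]
tcp_rot: [-0.066, 2.736, 0.069]
ft_force: [-0.3, -0.7, -6.1]
gripper_width: 0.0547
grip_force: 65.9
```

Run:
```python
from kin import *
from rig import manip
s=manip.read_state()
D=[([1.277,.423,1.63,0,1.089,-.019],[.17,.602,.231],None),
([-0.09649003,0.26247779,2.17733282,0.76032262,0.15374209,-2.43122],[.5672,-.0108,.1865],Ro.from_rotvec([-0.054,2.546,0.056]).as_matrix()),
(s["joint_positions"],s["position"],Ro.from_rotvec(s["tcp_rot"]).as_matrix())]
print(np.round(s["joint_positions"],3),D[2][2].round(3).tolist())
D[0]=(D[0][0],D[0][1],np.array([[-.962,.271,0],[.271,.962,-.001],[0,-.001,-1]]))
for q,P,R in D:
    p,F=fk(q);print((p-P).round(4),(F.T@R).round(3).tolist())
```

```text
[-0.239  0.301  2.025  0.342  0.459 -2.139] [[-0.918, -0.056, 0.392], [-0.037, 0.998, 0.058], [-0.394, 0.039, -0.918]]Traceback (most recent call last):
  File "<stdin>", line 10, in <module>
  File "kin.py", line 7, in fk
    R=Ro.from_euler("ZYZYZ",[q[0],f,q[3],q[4],q[5]]).as_matrix()@C
      ~~~~~~~~~~~~~^^^^^^^^^^^^^^^^^^^^^^^^^^^^^^^^^
  File "scipy/spatial/transform/_rotation.pyx", line 1413, in scipy.spatial.transform._rotation.Rotation.from_euler
ValueError: Expected axis specification to be a non-empty string of upto 3 characters, got ZYZYZ
```

```bash
sed -i 's/R=Ro.from_euler.*$/R=(Ro.from_euler("ZYZ",[q[0],f,q[3]])*Ro.from_euler("YZ",[q[4],q[5]])).as_matrix()@C/' kin.py
```

Add to kin.py:
```python
lo=np.array([-3,-.9,.09,-1.31,.11,-2.54]);hi=np.array([3,2.11,2.58,4.45,2.69,2.54])
def ik(P,R,q0,p,C):
    f=lambda q:np.r_[(fk(q,p,C)[0]-P)*5,(fk(q,p,C)[1]-R).ravel()]
    s=least_squares(f,np.clip(q0,lo+.02,hi-.02),bounds=(lo,hi)); return s.x,np.linalg.norm(s.fun)
def lean(al,th):
    z=np.array([np.cos(al)*np.sin(th),np.sin(al)*np.sin(th),-np.cos(th)]);y=np.array([-np.sin(al),np.cos(al),0]);return np.c_[np.cross(y,z),y,z]
```

Run:
```python
from kin import *
D=[([1.277,.423,1.63,0,1.089,-.019],[.17,.602,.231],np.array([[-.962,.271,0],[.271,.962,-.001],[0,-.001,-1]])),
([-0.09649003,0.26247779,2.17733282,0.76032262,0.15374209,-2.43122],[.5672,-.0108,.1865],Ro.from_rotvec([-0.054,2.546,0.056]).as_matrix()),
([-0.239,0.301,2.025,0.342,0.459,-2.139],[.5745,-.0815,.1851],Ro.from_rotvec([-0.066,2.736,0.069]).as_matrix())]
C=fk(D[1][0])[1].T@D[1][2]
for q,P,R in D: p,F=fk(q);print((p-P).round(4),(F.T@R).round(2).tolist())
fit=least_squares(lambda p:np.concatenate([fk(q,p,Ro.from_rotvec(p[4:7]).as_matrix())[0]-P for q,P,R in D]+[.3*(fk(q,p,Ro.from_rotvec(p[4:7]).as_matrix())[1]-R).ravel() for q,P,R in D]),np.r_[L1,L2,L6,d,Ro.from_matrix(C).as_rotvec()])
p=fit.x;C=Ro.from_rotvec(p[4:]).as_matrix();print(p.round(4),abs(fit.fun).max());np.save("kin.npy",p)
for x in(.4,.45):
  for y in(-.2,-.08,0.03):
    for al in np.radians([-80,-60,-40,-20,20,40,60]):
      o=[]
      for z in(.046,.16):
        q,e=ik(np.array([x,y,z]),lean(al,np.pi/4),D[2][0],p,C); o+=[q.round(2),round(e,3)]
      if o[1]<.01 : print(x,y,round(np.degrees(al)),*o)
```

```text
[ 0.0111 -0.0036 -0.0003] [[0.0, -1.0, 0.0], [1.0, 0.0, -0.0], [0.0, 0.0, 1.0]]
[-0.0024 -0.018  -0.0003] [[0.0, -1.0, -0.0], [1.0, 0.0, 0.0], [-0.0, -0.0, 1.0]]
[-0.0054 -0.0198  0.0034] [[-0.0, -1.0, -0.0], [1.0, -0.0, -0.0], [0.0, -0.0, 1.0]]
[ 0.6234  0.4078  0.2692  0.119  -0.0166 -0.0068  1.5708] 0.01309909173049105
0.4 0.03 -80 [ 0.53  0.59  2.36 -1.03  0.88  1.32] 0.0 [ 0.53  0.36  2.25 -0.85  1.08  0.99] 0.0
0.45 -0.08 -80 [ 0.25  0.59  2.35 -1.28  0.83  1.28] 0.0 [ 0.25  0.37  2.24 -1.04  0.97  0.89] 0.0
0.45 0.03 -80 [ 0.48  0.61  2.25 -1.02  0.91  1.22] 0.0 [ 0.48  0.41  2.15 -0.86  1.09  0.93] 0.0
```

```bash
sed -i 's/return np.array(\[r\*np.cos(q\[0\]),r\*np.sin(q\[0\]),z\])/e=p[7] if len(p)>7 else 0; return np.array([r*np.cos(q[0])-e*np.sin(q[0]),r*np.sin(q[0])+e*np.cos(q[0]),z])/' kin.py
```

Run:
```python
from kin import *
D=[([1.277,.423,1.63,0,1.089,-.019],[.17,.602,.231],np.array([[-.962,.271,0],[.271,.962,-.001],[0,-.001,-1]])),
([-0.09649003,0.26247779,2.17733282,0.76032262,0.15374209,-2.43122],[.5672,-.0108,.1865],Ro.from_rotvec([-0.054,2.546,0.056]).as_matrix()),
([-0.239,0.301,2.025,0.342,0.459,-2.139],[.5745,-.0815,.1851],Ro.from_rotvec([-0.066,2.736,0.069]).as_matrix())]
C=Ro.from_rotvec([0,0,np.pi/2]).as_matrix()
fit=least_squares(lambda p:np.concatenate([fk(q,p,C)[0]-P for q,P,R in D]),np.r_[.647,.406,.244,.073,0,0,np.pi/2,.01],x_scale=.1)
p=fit.x;print(p.round(4),abs(fit.fun).max());np.save("kin.npy",p)
q=np.array(D[2][0])
for x,y,z,al,th in((.56,-.07,.19,0,.4),(.52,-.06,.19,0,0),(.48,-.05,.19,-.35,0),(.45,-.03,.19,-.7,0),(.42,-.02,.19,-1.05,0),(.42,-.02,.19,-1.4,0),(.42,-.02,.19,-1.4,.26),(.42,-.02,.19,-1.4,.52),(.42,-.02,.19,-1.4,.785),(.42,-.02,.1,-1.4,.785),(.42,-.02,.046,-1.4,.785),(.42,-.02,.046,-1.6,.785),(.42,-.02,.046,-1.2,.785)):
    q,e=ik(np.array([x,y,z]),lean(al,th),q,p,C);print(x,y,z,al,th,q.round(2),round(e,4))
```

```text
[0.6397 0.4085 0.2475 0.0838 0.     0.     1.5708 0.0165] 0.004943043754761567
0.56 -0.07 0.19 0 0.4 [-0.19  0.27  2.06  0.18  0.42 -1.9 ] 0.0
0.52 -0.06 0.19 0 0 [-0.15  0.32  1.92  0.    0.9  -1.72] 0.0
0.48 -0.05 0.19 -0.35 0 [-0.14  0.27  2.   -0.    0.87 -1.36] 0.0
0.45 -0.03 0.19 -0.7 0 [-0.1   0.23  2.06 -0.    0.85 -0.97] 0.0
0.42 -0.02 0.19 -1.05 0 [-0.09  0.19  2.12 -0.    0.83 -0.61] 0.0
0.42 -0.02 0.19 -1.4 0 [-0.09  0.19  2.12  0.    0.83 -0.26] 0.0
0.42 -0.02 0.19 -1.4 0.26 [ 0.06  0.18  2.15 -0.36  0.81  0.14] 0.0
0.42 -0.02 0.19 -1.4 0.52 [ 0.21  0.22  2.19 -0.7   0.89  0.53] 0.0
0.42 -0.02 0.19 -1.4 0.785 [ 0.33  0.29  2.23 -0.94  1.04  0.84] 0.0
0.42 -0.02 0.1 -1.4 0.785 [ 0.33  0.45  2.34 -1.11  0.89  1.13] 0.0
0.42 -0.02 0.046 -1.4 0.785 [ 0.33  0.57  2.39 -1.24  0.83  1.33] 0.0
0.42 -0.02 0.046 -1.6 0.785 [ 0.31  0.58  2.31 -1.03  0.89  1.27] 0.0
0.42 -0.02 0.046 -1.2 0.785 [ 0.35  0.54  2.41 -1.31  0.8   1.23] 0.1125
```

Scaled: 0.04 m is 4, 0.017 m is 1.7, 0.135 rad is 0.54.

nudge_tcp(motion={"ax":[0, 0, 0, 0, 0, 0, 0, 0], "ay":[0.54, 0.54, 0.54, 0, 0, 0, 0, 0], "az":[0, 0, 0, 0, 0, 0, 0.68, 0.68], "tx":[0, 0, 0, 4, 4, 4, 0, 0], "ty":[0, 0, 0, 1.7, 1.7, 1.7, 0, 0], "tz":[0, 0, 0, -0.4, -0.4, -0.4, 0, 0], "jaw":[0.04, 0.04, 0.04, 0.04, 0.04, 0.04, 0.04, 0.04]})

```text
time: 8.7
position: [0.4507, -0.0358, 0.1993]
tcp_rot: [-0.447, -3.102, -0.059]
ft_force: [0.6, 0.2, -6.1]
gripper_width: 0.0548
grip_force: 66.0
```

nudge_tcp(motion={"ax":[0, 0, 0, 0, 0, 0, 0, 0], "ay":[0, 0, 0, 0, 0, 0, 0, 0], "az":[0.68, 0.68, 0.68, 0.68, 0.68, 0.68, 0.68, 0], "tx":[0, 0, 0, 0, 0, 0, 0, 0], "ty":[0, 0, 0, 0, 0, 0, 0, 0], "tz":[0, 0, 0, 0, 0, 0, 0, 0], "jaw":[0.04, 0.04, 0.04, 0.04, 0.04, 0.04, 0.04, 0.04]})

```text
time: 9.7
position: [0.451, -0.036, 0.199]
tcp_rot: [-2.087, -2.311, -0.043]
ft_force: [0.1, -0.2, -5.1]
gripper_width: 0.0543
grip_force: 65.9
```

Create res.py:
```python
import sys;from kin import *;from rig import manip
s=manip.read_state();R=Ro.from_rotvec(s["tcp_rot"]).as_matrix();P=s["position"]
al,th,x,y,z=map(float,sys.argv[1:6]);T=lean(al,th)
print("q",np.round(s["joint_positions"],2),"z",R[:,2].round(3),"y",R[:,1].round(3),"rotvec left",Ro.from_matrix(R.T@T).as_rotvec().round(3),"shift after turn",(T.T@(np.array([x,y,z])-P)).round(4),"now",(R.T@(np.array([x,y,z])-P)).round(4))
```

```bash
python3 res.py -1.6 0 .42 -.03 .19
```

```text
q [-0.13  0.22  2.02  0.05  0.91 -0.26] z [-0.002  0.039 -0.999] y [0.995 0.101 0.002] rotvec left [-0.001 -0.039  0.131] shift after turn [ 0.005  -0.0311  0.009 ] now [ 0.0087 -0.0302  0.0093]
```

nudge_tcp(motion={"ax":[0, 0, 0, 0, 0, 0, 0, 0], "ay":[0, -0.66, -0.66, -0.66, -0.66, -0.66, 0, 0], "az":[0.52, 0, 0, 0, 0, 0, 0, 0], "tx":[0, 0, 0, 0, 0, 0, 0, 0], "ty":[0, 0, 0, 0, 0, 0, 0, 0], "tz":[0, 0, 0, 0, 0, 0, 0, 0], "jaw":[0.04, 0.04, 0.04, 0.04, 0.04, 0.04, 0.04, 0.04]})

```text
time: 10.7
position: [0.4513, -0.0356, 0.1989]
tcp_rot: [1.79, 1.743, -0.742]
ft_force: [0.5, -0.5, -5.5]
gripper_width: 0.0547
grip_force: 66.0
```

```bash
python3 res.py -1.6 .7854 .42 -.03 .13
```

Run:
```python
from h import *
s=grab("scene","s5.png");e=grab("side","e5.png");P=manip.read_state()["position"]
def crop(d,X,w):
    u,v=proj(d,X).astype(int); print(u-w,v-w); c=d["img"][max(0,v-w):v+w,max(0,u-w):u+w]; return cv2.resize(c,(400,400),interpolation=cv2.INTER_CUBIC)
cv2.imwrite("pics/c6.png",np.hstack([crop(s,P,40),crop(e,P,40)]))
```

```text
q [ 0.34  0.42  2.   -0.78  1.2   0.84] z [-0.023 -0.705 -0.709] y [ 1.    -0.029 -0.004] rotvec left [-0.002 -0.003  0.003] shift after turn [ 0.0521 -0.0314  0.0454] now [ 0.052  -0.0312  0.0456]
249 148
270 153
```

View pics/c6.png

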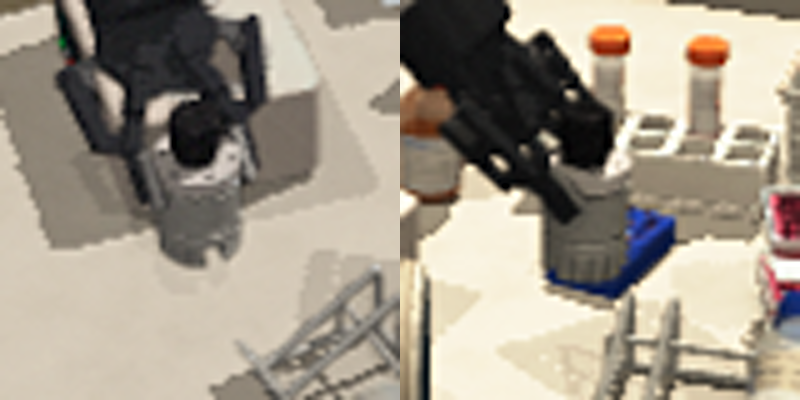

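The slots are visible (scene crop (215,257)) and the jar looks nearly upright in both views. Moving it clear of the rack and lowering it.

Careful with the scale: shifts go in cm and turns go in units of 0.25 rad. That gives: 0.027 m is 2.7, 0.0155 m is 1.55.

nudge_tcp(motion={"ax":[0, 0, 0, 0, 0, 0], "ay":[0, 0, 0, 0, 0, 0], "az":[0, 0, 0, 0, 0, 0], "tx":[2.7, 2.7, 2.7, 2.7, 0, 0], "ty":[-1.7, -1.7, -1.7, -1.7, 0, 0], "tz":[1.55, 1.55, 1.55, 1.55, 0, 0], "jaw":[0.04, 0.04, 0.04, 0.04, 0.04, 0.04]})

```text
time: 11.55
position: [0.3851, -0.0015, 0.08]
tcp_rot: [1.791, 1.738, -0.742]
ft_force: [0.4, -0.1, -6.2]
gripper_width: 0.0544
grip_force: 65.8
```

```bash
python3 res.py -1.6 .7854 .385 0 .046
```

Run:
```python
from h import *
s=grab("scene","s6.png");e=grab("side","e6.png");P=manip.read_state()["position"]
for d in(s,e): print(proj(d,P+[0,0,-.03]),proj(d,P+[0,0,.05]))
for d,n in((s,"scene"),(e,"side")):
    u,v=proj(d,P).astype(int); g=cv2.cvtColor(d["img"],cv2.COLOR_BGR2GRAY)[v-16:v+16:2,u-16:u+17]; print(n,u-16,v-16);print("\n".join(" ".join("%3d"%k for k in r) for r in g))
```

```text
q [ 0.47  0.62  2.12 -0.81  1.02  1.16] z [-0.022 -0.706 -0.708] y [ 1.    -0.03  -0.001] rotvec left [-0.002 -0.001  0.   ] shift after turn [ 0.0251 -0.0002  0.023 ] now [ 0.0251 -0.0001  0.023 ]
[270.49533632 220.08745776] [268.53164278 203.30799751]
[292.65979411 243.19596513] [292.56189813 221.33371937]
scene 253 197
192  57  18  24  27  76 126 138 135 113  56  27  27  28  28  27  32  28  40  46  29  38  47  46  43  84 147 178 183 181 181 180 181
193  64  36  48  37 144 200 196 180  95  17  28  31  31  32  30  30  36  44 127 161  25  57  66  71 140 172 169 174 180 180 181 182
189  67  42  46  60 148 196 198 199 152   8  19  22  29  31  34  25  16  12  90 120  66 127 148  63 123 184 184 183 183 181 181 181
 39  36  44  38  89 165 197 196 205 180   3  14  15  15  18  13  18  14   6 118 191 207 185 140 141  72 150 186 183 181 181 183 184
105  41  24  31  80 126 135 116  85  92  66   8  15  19  15  14  15   7  55 153 200 194 191 169 143  91
[... 2905 characters left out ...]
 210 206 206 206 207 211 144  85  86  87
 98 202 225 228 162  83  67  77  81  79  86  90  93  93  96  97  97  94  91  91  86  81 202 226 224 224 223 228 168 100  96  99  99
 94 182 207 223 178  94  71  77  89  98  97  98 102 106 106  99 109 111 104  97  89  74 202 227 224 223 226 233 159  97 101 102 100
 87 179 201 217 175  97  72  71  77  84  85  88  91  92  94  97  92  84  73  82  68  72 201 227 224 225 165  97  92  97  97  99  99
 81 215 235 233 232 161 119 124  95  83  75  74  90  87  67  83  87  72  78  75 118 201 223 223 221 221 221 225 218 214 215 217 217
 75 217 235 232 232 234 238 186 121  86  66  69  78  66  56  80  67  50 123 199 221 222 220 220 221 219 220 222 223 221 221 220 220
```

nudge_tcp(motion={"ax":[0, 0, 0, 0, 0], "ay":[0, 0, 0, 0, 0], "az":[0, 0, 0, 0, 0], "tx":[0.8, 0.7, 0.35, 0, 0], "ty":[0, 0, 0, 0, 0], "tz":[0.8, 0.7, 0.35, 0, 0], "jaw":[0.04, 0.04, 0.04, 0.04, 0.04]})

```text
time: 12.28
position: [0.3836, -0.0015, 0.0529]
tcp_rot: [1.79, 1.739, -0.745]
ft_force: [1.0, 0.2, -5.3]
gripper_width: 0.0546
grip_force: 66.1
```

nudge_tcp(motion={"ax":[0, 0], "ay":[0, 0], "az":[0, 0], "tx":[0.25, 0], "ty":[0, 0], "tz":[0.25, 0], "jaw":[0.04, 0.04]})

```text
time: 12.52
position: [0.3836, -0.0014, 0.0493]
tcp_rot: [1.79, 1.739, -0.745]
ft_force: [-0.9, -0.3, -6.2]
gripper_width: 0.0546
grip_force: 66.1
```

nudge_tcp(motion={"ax":[0, 0], "ay":[0, 0], "az":[0, 0], "tx":[0.15, 0], "ty":[0, 0], "tz":[0.15, 0], "jaw":[0.04, 0.04]})

```text
time: 12.78
position: [0.3835, -0.0015, 0.0472]
tcp_rot: [1.79, 1.739, -0.745]
ft_force: [-0.5, -0.5, -6.0]
gripper_width: 0.0548
grip_force: 66.1
```

nudge_tcp(motion={"ax":[0, 0], "ay":[0, 0], "az":[0, 0], "tx":[0.15, 0], "ty":[0, 0], "tz":[0.15, 0], "jaw":[0.04, 0.04]})

```text
time: 13.02
position: [0.3835, -0.0015, 0.0451]
tcp_rot: [1.79, 1.739, -0.745]
ft_force: [-0.6, -0.5, -6.0]
gripper_width: 0.0545
grip_force: 66.1
```

nudge_tcp(motion={"ax":[0, 0], "ay":[0, 0], "az":[0, 0], "tx":[0.15, 0], "ty":[0, 0], "tz":[0.15, 0], "jaw":[0.04, 0.04]})

```text
time: 13.28
position: [0.3835, -0.0015, 0.0429]
tcp_rot: [1.79, 1.739, -0.745]
ft_force: [-0.6, -0.3, -5.7]
gripper_width: 0.0545
grip_force: 66.1
```

nudge_tcp(motion={"ax":[0, 0], "ay":[0, 0], "az":[0, 0], "tx":[0.15, 0], "ty":[0, 0], "tz":[0.15, 0], "jaw":[0.04, 0.04]})

```text
time: 13.52
position: [0.3834, -0.0019, 0.0426]
tcp_rot: [1.788, 1.736, -0.747]
ft_force: [-2.5, 6.0, 14.0]
gripper_width: 0.0545
grip_force: 67.5
```

Contact. Opening.

nudge_tcp(motion={"ax":[0, 0, 0, 0, 0, 0], "ay":[0, 0, 0, 0, 0, 0], "az":[0, 0, 0, 0, 0, 0], "tx":[0, 0, 0, 0, 0, 0], "ty":[0, 0, 0, 0, 0, 0], "tz":[0, 0, 0, 0, 0, 0], "jaw":[0.06, 0.085, 0.085, 0.085, 0.085, 0.085]})

```text
time: 14.28
position: [0.3835, -0.0015, 0.0409]
tcp_rot: [1.79, 1.739, -0.745]
ft_force: [-0.2, -0.0, -0.7]
gripper_width: 0.085
grip_force: 0.0
```

Run:
```python
from h import *
s=grab("scene","s7.png");e=grab("side","e7.png");P=manip.read_state()["position"]
def crop(d,X,w):
    u,v=proj(d,X).astype(int); print(u-w,v-w); c=d["img"][max(0,v-w):v+w,max(0,u-w):u+w]; return cv2.resize(c,(400,400),interpolation=cv2.INTER_CUBIC)
cv2.imwrite("pics/c7.png",np.hstack([crop(s,P,25),crop(e,P,25)]))
```

```text
245 197
267 220
```

View pics/c7.png

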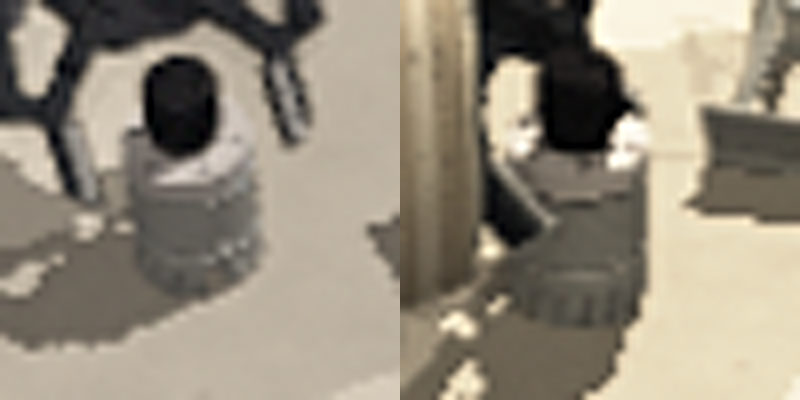

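The jar stands upright and free, with fingers to both sides and its knob at scene crop (180,105). Backing out along the fingers and turning the tool down.

Scaled: -0.05 m is -5, -0.04 m is -4, 0.16 rad is 0.64.

nudge_tcp(motion={"ax":[0, 0, 0, 0, 0, 0, 0, 0], "ay":[0, 0, 0, 0, 0, 0.64, 0.64, 0.64], "az":[0, 0, 0, 0, 0, 0, 0, 0], "tx":[0, 0, 0, 0, -4, -3, 0, 0], "ty":[0, 0, 0, 0, 0, 0, 0, 0], "tz":[-2, -3, -4, -5, -4, -3, 0, 0], "jaw":[0.085, 0.085, 0.085, 0.085, 0.085, 0.085, 0.085, 0.085]})

```text
time: 15.38
position: [0.3875, 0.098, 0.24]
tcp_rot: [2.092, 2.032, -0.316]
ft_force: [-0.6, 0.2, 0.2]
gripper_width: 0.0853
grip_force: 0.0
```

nudge_tcp(motion={"ax":[0, 0, 0, 0], "ay":[0.64, 0.58, 0, 0], "az":[0, 0, 0, 0], "tx":[0, 0, 0, 0], "ty":[0, 0, 0, 0], "tz":[0, 0, 0, 0], "jaw":[0.085, 0.085, 0.085, 0.085]})

```text
time: 15.88
position: [0.3871, 0.0973, 0.2388]
tcp_rot: [-2.255, -2.186, 0.007]
ft_force: [-0.9, -1.3, -0.9]
gripper_width: 0.0852
grip_force: 0.0
```

```bash
python3 res.py -1.6 0 .40 .05 .30
```

```text
q [ 0.22  0.07  2.09 -0.    0.98  0.25] z [-0.004 -0.003 -1.   ] y [ 1.    -0.031 -0.004] rotvec left [-0.004  0.003 -0.002] shift after turn [-0.0469  0.0143 -0.0612] now [-0.047   0.0142 -0.0611]
```

Run:
```python
from h import *
grab("wrist","w5.png")
```

nudge_tcp(motion={"ax":[0, 0, 0, 0], "ay":[0, 0, 0, 0], "az":[0, 0, 0, 0], "tx":[-4.5, -1.5, 0, 0], "ty":[-4, -4, 0, 0], "tz":[0, 0, 0, 0], "jaw":[0.085, 0.085, 0.085, 0.085]})

```text
time: 16.42
position: [0.3064, 0.0405, 0.2395]
tcp_rot: [-2.253, -2.189, 0.003]
ft_force: [-0.2, 0.4, 0.3]
gripper_width: 0.0851
grip_force: 0.0
```

Run:
```python
from h import *
grab("wrist","w6.png")
a=load("w5.png");b=load("w6.png");r=[]
for d in(a,b):
    g=cv2.cvtColor(d["img"],cv2.COLOR_BGR2GRAY); c=proj(d,[.383,-.002,.104]).astype(int); w=40
    g=g[c[1]-w:c[1]+w,c[0]-w:c[0]+w]; m=(g<75).astype(np.uint8)
    n,l,st,ce=cv2.connectedComponentsWithStats(m); 
    for i in range(1,n):
        if st[i,4]>150: print(c,st[i]+[c[0]-w,c[1]-w,0,0,0],(ce[i]+c-w).round(1))
```

Run:
```python
from h import *
a=load("w5.png");b=load("w6.png");L=[]
for d in(a,b):
    c=proj(d,[.383,-.002,.104]).astype(int); L.append(cv2.resize(d["img"][c[1]-50:c[1]+50,c[0]-50:c[0]+50],(400,400),interpolation=cv2.INTER_CUBIC)); print(c)
cv2.imwrite("pics/c8.png",np.hstack(L))
```

```text
[314 287] [ 294  247   37   44 1245] [312.6 269.1]
[403 228] [ 379  190   42   43 1346] [399.6 211.1]
[314 287]
[403 228]
```

Run:
```python
from h import *
a=load("w5.png");b=load("w6.png")
for d,s in((a,(294,247,37,44)),(b,(379,190,42,43))):
    g=cv2.cvtColor(d["img"],cv2.COLOR_BGR2GRAY); m=(g[s[1]-3:s[1]+s[3]+3,s[0]-3:s[0]+s[2]+3]<75).astype(np.uint8)
    c=max(cv2.findContours(m,0,1)[0],key=len).reshape(-1,2)+np.array([s[0]-3,s[1]-3])
    Q=np.array([onz(d,p,.106)[:2] for p in c]); low=Q[:,1]<Q[:,1].min()+.014
    f=least=None
    A=np.c_[2*Q[low],np.ones(low.sum())]; x=np.linalg.lstsq(A,(Q[low]**2).sum(1),rcond=None)[0]; print("circle",x[:2].round(4),np.sqrt(x[2]+x[0]**2+x[1]**2).round(4),"ext",Q.min(0).round(4),Q.max(0).round(4))
print(tri((a,(312.6,269.1)),(b,(399.6,211.1))))
# top far edge triangulated
print(tri((a,(313,291)),(b,(403,233))))
```

```bash
python3 res.py -1.6 0 .384 .010 .15
```

```text
circle [0.3814 0.0117] 0.0151 ext [ 0.3645 -0.0034] [0.3973 0.0405]
circle [0.3801 0.0122] 0.0162 ext [ 0.3602 -0.0043] [0.396  0.0343]
(array([0.38130529, 0.01070779, 0.09248364]), [np.float64(0.0002704164504378143), np.float64(0.00027041645043785227)])
(array([ 0.38139799, -0.00451513,  0.10654768]), [np.float64(0.0005396169604211315), np.float64(0.0005396169604210728)])
q [ 0.09 -0.09  2.25 -0.    0.99  0.12] z [-0.002 -0.001 -1.   ] y [ 1.    -0.029 -0.002] rotvec left [-0.002  0.001  0.001] shift after turn [-0.0283  0.0782  0.0895] now [-0.0283  0.0784  0.0894]
```

View pics/c8.png

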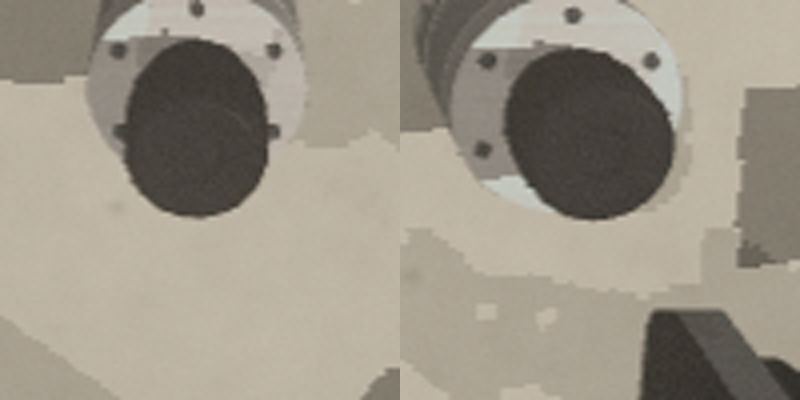

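The knob is a clean dark disc at crop (195,130)/(590,135), so the jar is upright, with its top centre at (0.381, 0.012, 0.106). Moving over it and down.

Scaled: 0.029 m is 2.9, 0.03 m is 3.

nudge_tcp(motion={"ax":[0, 0, 0, 0, 0, 0], "ay":[0, 0, 0, 0, 0, 0], "az":[0, 0, 0, 0, 0, 0], "tx":[-0.9, -0.9, -0.83, 0, 0, 0], "ty":[2.5, 2.5, 2.54, 0, 0, 0], "tz":[0, 3, 3, 2.9, 0, 0], "jaw":[0.085, 0.085, 0.085, 0.085, 0.085, 0.085]})

```text
time: 17.23
position: [0.3804, 0.0117, 0.1504]
tcp_rot: [-2.252, -2.187, 0.004]
ft_force: [1.1, -0.0, 0.7]
gripper_width: 0.0849
grip_force: 0.0
```

```bash
python3 res.py -1.6 0 .381 .012 .078
```

```text
q [-0.    0.2   2.2  -0.    0.74  0.03] z [-0.003 -0.    -1.   ] y [ 1.    -0.029 -0.003] rotvec left [-0.003  0.    -0.   ] shift after turn [0.0003 0.0006 0.0724] now [0.0004 0.0008 0.0724]
```

Scaled: 0.03 m is 3, 0.025 m is 2.5.

nudge_tcp(motion={"ax":[0, 0, 0, 0, 0], "ay":[0, 0, 0, 0, 0], "az":[0, 0, 0, 0, 0], "tx":[0, 0, 0, 0, 0], "ty":[0, 0, 0, 0, 0], "tz":[3, 2.5, 1.7, 0, 0], "jaw":[0.085, 0.085, 0.085, 0.085, 0.085]})

```text
time: 17.85
position: [0.3804, 0.0114, 0.0791]
tcp_rot: [-2.254, -2.188, 0.001]
ft_force: [0.2, 0.2, -0.1]
gripper_width: 0.0849
grip_force: 0.0
```

nudge_tcp(motion={"ax":[0, 0, 0, 0, 0, 0, 0], "ay":[0, 0, 0, 0, 0, 0, 0], "az":[0, 0, 0, 0, 0, 0, 0], "tx":[0, 0, 0, 0, 0, 0, 0], "ty":[0, 0, 0, 0, 0, 0, 0], "tz":[0, 0, 0, 0, 0, 0, 0], "jaw":[0.04, 0.03, 0.02, 0.02, 0.02, 0.02, 0.02]})

```text
time: 18.73
position: [0.3806, 0.0113, 0.0785]
tcp_rot: [-2.254, -2.187, 0.001]
ft_force: [2.1, 0.0, 6.7]
gripper_width: 0.0325
grip_force: 58.8
```

Scaled: -0.045 m is -4.5, 0.045 m is 4.5.

nudge_tcp(motion={"ax":[0, 0, 0, 0, 0, 0, 0, 0], "ay":[0, 0, 0, 0, 0, 0, 0, 0], "az":[0, 0, 0, 0, 0, 0, 0, 0], "tx":[0, 0, 0, 0, 4.5, 4.5, 0, 0], "ty":[0, 0, 0, 0, 3.35, 3.35, 0, 0], "tz":[-2, -4, -5, -4.5, 0, 0, 0, 0], "jaw":[0.02, 0.02, 0.02, 0.02, 0.02, 0.02, 0.02, 0.02]})

```text
time: 19.73
position: [0.448, 0.0991, 0.2314]
tcp_rot: [-2.251, -2.186, 0.009]
ft_force: [-0.1, -0.4, -5.8]
gripper_width: 0.0322
grip_force: 61.4
```

```bash
python3 res.py -1.6 0 .554 .230 .23
```

Run:
```python
from h import *
grab("wrist","w7.png");
a=load("w1.png");b=load("w2.png");s=load("scene0.png")
p=(526/1.66667+79.8,170/1.66667+119.8);q=(548/1.66667+159.8,169/1.66667+119.8)
print(tri((a,p),(b,q),(s,(289.2,162.6))),proj(s,tri((a,p),(b,q))[0]))
for d in(a,b):
    c=proj(d,[.554,.23,.05]).astype(int);w=34;I=d["img"][c[1]-w:c[1]+w,c[0]-w:c[0]+w];h=cv2.cvtColor(I,cv2.COLOR_BGR2HSV)
    m=((h[...,0]>10)&(h[...,0]<28)&(h[...,1]>95)).astype(np.uint8);n,l,st,ce=cv2.connectedComponentsWithStats(m)
    for i in range(1,n):
        if st[i,4]>8:
            X=onz(d,ce[i]+c-w,.047);print(st[i,4],(ce[i]+c-w).round(1),X[:2].round(4),np.degrees(np.arctan2(X[1]-.2305,X[0]-.5545)).round(0),np.hypot(X[0]-.5545,X[1]-.2305).round(4))
d=load("w7.png");print(proj(d,[.555,.231,.078]),proj(d,[.555,.231,.092]))
```

```text
q [0.19 0.18 1.98 0.   0.99 0.22] z [-0.007 -0.001 -1.   ] y [ 1.    -0.029 -0.007] rotvec left [-0.007  0.001  0.   ] shift after turn [0.1339 0.1022 0.0014] now [0.1339 0.1022 0.0005]
(array([0.55774954, 0.23323126, 0.07199636]), [np.float64(0.0005944215371389544), np.float64(0.0008698870139795894), np.float64(0.00037148589703802954)]) [288.83796824 161.89232338]
53 [389.9 202.2] [0.5352 0.2285] -174.0 0.0194
25 [403.5 218.2] [0.5616 0.2514] 71.0 0.0221
47 [380.8 220.4] [0.5651 0.216 ] -54.0 0.018
49 [479.  202.7] [0.5364 0.2285] -174.0 0.0182
64 [468.2 219.6] [0.5644 0.2154] -57.0 0.018
[448.70205479  11.5856647 ] [455.79266962   7.13133516]
```

The spindle axis is at about (0.5545, 0.2315), confirmed by the key centroids. Going over it and then down in small steps.

nudge_tcp(motion={"ax":[0, 0, 0, 0, 0, 0, 0, 0], "ay":[-0.028, 0, 0, 0, 0, 0, 0, 0], "az":[0, 0, 0, 0, 0, 0, 0, 0], "tx":[4.51, 4.51, 4.51, 0, 0, 0, 0, 0], "ty":[3.42, 3.42, 3.42, 0, 0, 0, 0, 0], "tz":[0, 0, 0, 3, 2.5, 1, 0, 0], "jaw":[0.02, 0.02, 0.02, 0.02, 0.02, 0.02, 0.02, 0.02]})

```text
time: 20.78
position: [0.5567, 0.2308, 0.1679]
tcp_rot: [2.253, 2.185, -0.009]
ft_force: [0.7, 0.9, -6.4]
gripper_width: 0.032
grip_force: 61.7
```

```bash
python3 res.py -1.6 0 .5545 .2315 .126
```

```text
q [ 0.38  0.47  1.72 -0.01  0.95  0.41] z [-0.002 -0.007 -1.   ] y [ 1.    -0.031 -0.001] rotvec left [-0.001  0.007 -0.001] shift after turn [ 0.0006 -0.0022  0.0419] now [ 0.0009 -0.0022  0.0419]
```

nudge_tcp(motion={"ax":[0, 0, 0, 0], "ay":[0.028, 0, 0, 0], "az":[0, 0, 0, 0], "tx":[0, 0, 0, 0], "ty":[-0.12, 0, 0, 0], "tz":[0.8, 0.8, 0.8, 0], "jaw":[0.02, 0.02, 0.02, 0.02]})

```text
time: 21.28
position: [0.5541, 0.2307, 0.1417]
tcp_rot: [-2.253, -2.186, 0.007]
ft_force: [0.5, -0.1, -6.3]
gripper_width: 0.0323
grip_force: 61.9
```

nudge_tcp(motion={"ax":[0, 0, 0], "ay":[0, 0, 0], "az":[0, 0, 0], "tx":[0, 0, 0], "ty":[0, 0, 0], "tz":[0.6, 0.6, 0], "jaw":[0.02, 0.02, 0.02]})

```text
time: 21.65
position: [0.5543, 0.2308, 0.13]
tcp_rot: [-2.253, -2.186, 0.006]
ft_force: [0.4, 0.2, -5.6]
gripper_width: 0.0324
grip_force: 61.9
```

Scaled: 0.003 m is 0.3.

nudge_tcp(motion={"ax":[0, 0], "ay":[0, 0], "az":[0, 0], "tx":[0, 0], "ty":[0, 0], "tz":[0.3, 0], "jaw":[0.02, 0.02]})

```text
time: 21.9
position: [0.5546, 0.2309, 0.1276]
tcp_rot: [-2.253, -2.186, 0.004]
ft_force: [0.3, -0.3, -6.4]
gripper_width: 0.0321
grip_force: 61.9
```

nudge_tcp(motion={"ax":[0, 0], "ay":[0, 0], "az":[0, 0], "tx":[0, 0], "ty":[0, 0], "tz":[0.2, 0], "jaw":[0.02, 0.02]})

```text
time: 22.15
position: [0.5547, 0.231, 0.1257]
tcp_rot: [-2.253, -2.186, 0.004]
ft_force: [-0.1, 1.3, -5.3]
gripper_width: 0.0324
grip_force: 61.9
```

nudge_tcp(motion={"ax":[0, 0], "ay":[0, 0], "az":[0, 0], "tx":[0, 0], "ty":[0, 0], "tz":[0.1, 0], "jaw":[0.02, 0.02]})

```text
time: 22.4
position: [0.5549, 0.2312, 0.1255]
tcp_rot: [-2.253, -2.186, 0.003]
ft_force: [-1.7, -0.9, 2.8]
gripper_width: 0.0323
grip_force: 62.7
```

Resting on the keys. Turning in small steps under light pressure.

Scaled: 0.001 m is 0.1, -0.08 rad is -0.32.

nudge_tcp(motion={"ax":[0, 0, 0, 0], "ay":[0, 0, 0, 0], "az":[-0.32, -0.32, -0.32, -0.32], "tx":[0, 0, 0, 0], "ty":[0, 0, 0, 0], "tz":[0.1, 0, 0, 0], "jaw":[0.02, 0.02, 0.02, 0.02]})

```text
time: 22.9
position: [0.5557, 0.2314, 0.1254]
tcp_rot: [-1.874, -2.52, -0.0]
ft_force: [-2.0, 0.3, 7.0]
gripper_width: 0.0324
grip_force: 63.2
```

nudge_tcp(motion={"ax":[0, 0, 0, 0], "ay":[0, 0, 0, 0], "az":[-0.32, -0.32, -0.32, -0.32], "tx":[0, 0, 0, 0], "ty":[0, 0, 0, 0], "tz":[0, 0, 0, 0], "jaw":[0.02, 0.02, 0.02, 0.02]})

```text
time: 23.4
position: [0.5556, 0.2313, 0.1245]
tcp_rot: [-1.448, -2.787, -0.0]
ft_force: [0.3, 0.4, -7.0]
gripper_width: 0.0323
grip_force: 61.8
```

It dropped and the force is gone, so keys have met slots. Pressing down gently.

Scaled: 0.002 m is 0.2.

nudge_tcp(motion={"ax":[0, 0], "ay":[0, 0], "az":[0, 0], "tx":[0, 0], "ty":[0, 0], "tz":[0.2, 0], "jaw":[0.02, 0.02]})

```text
time: 23.65
position: [0.5549, 0.231, 0.1214]
tcp_rot: [-1.453, -2.783, 0.002]
ft_force: [0.7, 0.4, -6.9]
gripper_width: 0.0325
grip_force: 61.8
```

nudge_tcp(motion={"ax":[0, 0], "ay":[0, 0], "az":[0, 0], "tx":[0, 0], "ty":[0, 0], "tz":[0.4, 0], "jaw":[0.02, 0.02]})

```text
time: 23.9
position: [0.5548, 0.231, 0.1173]
tcp_rot: [-1.451, -2.784, 0.002]
ft_force: [2.8, 1.0, -7.3]
gripper_width: 0.0325
grip_force: 61.7
```

nudge_tcp(motion={"ax":[0, 0], "ay":[0, 0], "az":[0, 0], "tx":[0, 0], "ty":[0, 0], "tz":[0.3, 0], "jaw":[0.02, 0.02]})

```text
time: 24.15
position: [0.5548, 0.231, 0.1145]
tcp_rot: [-1.451, -2.784, 0.002]
ft_force: [2.0, 0.6, -7.7]
gripper_width: 0.0324
grip_force: 61.6
```

nudge_tcp(motion={"ax":[0, 0], "ay":[0, 0], "az":[0, 0], "tx":[0, 0], "ty":[0, 0], "tz":[0.15, 0], "jaw":[0.02, 0.02]})

```text
time: 24.4
position: [0.5548, 0.231, 0.1133]
tcp_rot: [-1.451, -2.784, 0.002]
ft_force: [1.2, -0.0, -6.3]
gripper_width: 0.0328
grip_force: 61.8
```

nudge_tcp(motion={"ax":[0, 0], "ay":[0, 0], "az":[0, 0], "tx":[0, 0], "ty":[0, 0], "tz":[0.1, 0], "jaw":[0.02, 0.02]})

```text
time: 24.65
position: [0.5549, 0.2311, 0.1126]
tcp_rot: [-1.451, -2.784, 0.002]
ft_force: [1.5, 1.1, -0.9]
gripper_width: 0.0323
grip_force: 62.3
```

The jar is home (TCP at 0.1126, against 0.1125 expected). Letting go and rising, with a hand yaw that aligns tool x with mill +y.

Scaled: -0.05 m is -5, -0.04 m is -4, 0.18 rad is 0.72.

nudge_tcp(motion={"ax":[0, 0, 0, 0, 0, 0, 0, 0], "ay":[0, 0, 0, 0, 0, 0, 0, 0], "az":[0, 0, 0, 0, 0, 0, 0, 0.72], "tx":[0, 0, 0, 0, 0, 0, 0, 0], "ty":[0, 0, 0, 0, 0, 0, 0, 0], "tz":[0, 0, 0, -1.5, -4, -5, -3, 0], "jaw":[0.06, 0.06, 0.06, 0.06, 0.06, 0.06, 0.02, 0.0]})

```text
time: 25.65
position: [0.5568, 0.2316, 0.2518]
tcp_rot: [1.701, 2.64, 0.006]
ft_force: [-0.8, 0.1, -0.3]
gripper_width: 0.0242
grip_force: 0.0
```

nudge_tcp(motion={"ax":[0, 0, 0, 0, 0], "ay":[0, 0, 0, 0, 0], "az":[0.72, 0.72, 0.72, 0, 0], "tx":[0, 0, 0, 0, 0], "ty":[0, 0, 0, 0, 0], "tz":[0, 0, 0, 0, 0], "jaw":[0.0, 0, 0, 0, 0]})

```text
time: 26.28
position: [0.5551, 0.231, 0.2478]
tcp_rot: [-2.335, -2.099, 0.003]
ft_force: [-0.1, -0.1, -0.1]
gripper_width: 0.0
grip_force: 0.0
```

Run:
```python
from h import *
s=manip.read_state();R=Ro.from_rotvec(s["tcp_rot"]).as_matrix();P=s["position"];print(R.round(3).tolist(),P.round(4),s["joint_positions"].round(2))
d=grab("wrist","w8.png");e=grab("scene","s8.png")
h=cv2.cvtColor(d["img"],cv2.COLOR_BGR2HSV);m=(((h[...,0]<8)|(h[...,0]>172))&(h[...,1]>140)).astype(np.uint8)
n,l,st,ce=cv2.connectedComponentsWithStats(m)
for i in range(1,n):
    if st[i,4]>60: print(st[i],ce[i].round(1),onz(d,ce[i],.152))
for w in((.58,.386,.152),(.555,.231,.14)):print(proj(d,w))
g=cv2.cvtColor(e["img"],cv2.COLOR_BGR2HSV);m=(((g[...,0]<8)|(g[...,0]>172))&(g[...,1]>140)).astype(np.uint8)[110:150,255:300]
n,l,st,ce=cv2.connectedComponentsWithStats(m);print(st,ce+[255,110])
```

```text
[[0.106, 0.994, -0.003], [0.994, -0.106, -0.0], [-0.0, -0.003, -1.0]] [0.5551 0.231  0.2478] [0.37 0.37 1.67 0.   1.1  0.48]
[536   0  87  47 709] [564.8  28.4] [0.72510097 0.32660572 0.152     ]
[628 117  12  32 265] [634.8 133.1] [0.78035365 0.25421726 0.152     ]
[329.73009413 -50.91659024]
[315.72335515 193.65255314]
[[   0    0   45   40 1714]
 [  18   15   11    9   86]] [[276.96849475 129.52683781]
 [277.62790698 128.96511628]]
```

Scaled: 0.0563 m is 5.63, 0.026 m is 2.6.

nudge_tcp(motion={"ax":[0, 0, 0, 0, 0, 0, 0, 0], "ay":[0, 0, 0, 0, 0, 0, 0, 0], "az":[0, 0, 0, 0, 0, 0, 0, 0], "tx":[5.63, 5.63, 5.63, 5.63, 0, 0, 0, 0], "ty":[0.05, 0.05, 0.05, 0.05, 0, 0, 0, 0], "tz":[0, 0, 0, 0, 5, 4, 2.6, 0], "jaw":[0, 0, 0, 0, 0, 0, 0, 0]})

```text
time: 27.38
position: [0.58, 0.4535, 0.1283]
tcp_rot: [-2.337, -2.096, 0.012]
ft_force: [-0.5, 0.1, -0.0]
gripper_width: -0.0003
grip_force: 0.0
```

nudge_tcp(motion={"ax":[0, 0, 0, 0], "ay":[0, 0, 0, 0], "az":[0, 0, 0, 0], "tx":[0, -2, -0.5, 0], "ty":[0, 0, 0, 0], "tz":[0, 0, 0, 0], "jaw":[0, 0, 0, 0]})

```text
time: 27.88
position: [0.579, 0.4289, 0.132]
tcp_rot: [-2.34, -2.093, 0.003]
ft_force: [0.0, 0.2, 0.3]
gripper_width: -0.0005
grip_force: 0.0
```

nudge_tcp(motion={"ax":[0, 0, 0, 0, 0, 0], "ay":[0, 0, 0, 0, 0, 0], "az":[0, 0, 0, 0, 0, 0], "tx":[-1.5, -1, -0.5, -0.5, -0.5, 0], "ty":[0, 0, 0, 0, 0, 0], "tz":[0, 0, 0, 0, 0, 0], "jaw":[0, 0, 0, 0, 0, 0]})

```text
time: 28.62
position: [0.5743, 0.3897, 0.1311]
tcp_rot: [-2.339, -2.094, 0.004]
ft_force: [-0.6, -0.3, -0.2]
gripper_width: 0.0001
grip_force: 0.0
```

nudge_tcp(motion={"ax":[0, 0, 0, 0], "ay":[0, 0, 0, 0], "az":[0, 0, 0, 0], "tx":[-1, -1, -1, 0], "ty":[0, 0, 0, 0], "tz":[0, 0, 0, 0], "jaw":[0, 0, 0, 0]})

```text
time: 29.12
position: [0.5709, 0.3589, 0.1311]
tcp_rot: [-2.34, -2.094, 0.005]
ft_force: [0.9, -0.3, 0.4]
gripper_width: -0.0
grip_force: 0.0
```

Run:
```python
from h import *
e=grab("scene","s9.png")
g=cv2.cvtColor(e["img"],cv2.COLOR_BGR2HSV);m=(((g[...,0]<8)|(g[...,0]>172))&(g[...,1]>140)).astype(np.uint8)[110:165,255:310]
n,l,st,ce=cv2.connectedComponentsWithStats(m);print([(s[4],(c+[255,110]).round(1)) for s,c in zip(st[1:],ce[1:]) if s[4]>8])
```

```text
[(np.int32(91), array([279.9, 134.2]))]
```

The fork is moving with the fingers. Continuing through the detent.

nudge_tcp(motion={"ax":[0, 0, 0], "ay":[0, 0, 0], "az":[0, 0, 0], "tx":[-1, -0.6, 0], "ty":[0, 0, 0], "tz":[0, 0, 0], "jaw":[0, 0, 0]})

```text
time: 29.55
position: [0.5691, 0.3435, 0.1311]
tcp_rot: [-2.339, -2.094, 0.005]
ft_force: [0.1, -1.1, -0.5]
gripper_width: 0.0001
grip_force: 0.0
```

nudge_tcp(motion={"ax":[0, 0, 0], "ay":[0, 0, 0], "az":[0, 0, 0], "tx":[-0.4, -0.4, 0], "ty":[0, 0, 0], "tz":[0, 0, 0], "jaw":[0, 0, 0]})

```text
time: 29.92
position: [0.5683, 0.3359, 0.1311]
tcp_rot: [-2.339, -2.095, 0.004]
ft_force: [0.7, 0.6, -1.1]
gripper_width: 0.0002
grip_force: 0.0
```

nudge_tcp(motion={"ax":[0, 0, 0], "ay":[0, 0, 0], "az":[0, 0, 0], "tx":[-0.3, -0.3, 0], "ty":[0, 0, 0], "tz":[0, 0, 0], "jaw":[0, 0, 0]})

```text
time: 30.3
position: [0.5677, 0.3309, 0.1313]
tcp_rot: [-2.339, -2.094, 0.002]
ft_force: [0.3, 4.3, -0.6]
gripper_width: 0.0003
grip_force: 2.1
```

Run:
```python
from h import *
for n in("s8.png","s9.png"):
    pass
e=grab("scene","s10.png")
for d in(load("s8.png"),load("s9.png"),load("s10.png")):
    g=cv2.cvtColor(d["img"],cv2.COLOR_BGR2HSV);m=(((g[...,0]<8)|(g[...,0]>172))&(g[...,1]>140)).astype(np.uint8)[110:165,255:310]
    n,l,st,ce=cv2.connectedComponentsWithStats(m);i=1+np.argmax([s[4] if s[4]<300 else 0 for s in st[1:]]);print(st[i,4],onz(d,ce[i]+[255,110],.13).round(4))
```

```text
86 [0.5756 0.3834 0.13  ]
91 [0.57   0.3458 0.13  ]
90 [0.5663 0.3187 0.13  ]
```

In the detent now (travel about 65 mm, 4 N). Pushing on.

nudge_tcp(motion={"ax":[0, 0, 0], "ay":[0, 0, 0], "az":[0, 0, 0], "tx":[-0.3, -0.3, 0], "ty":[0, 0, 0], "tz":[0, 0, 0], "jaw":[0, 0, 0]})

```text
time: 30.72
position: [0.5669, 0.3238, 0.1311]
tcp_rot: [-2.339, -2.095, 0.005]
ft_force: [-0.3, -0.5, 0.4]
gripper_width: -0.0005
grip_force: 0.0
```

nudge_tcp(motion={"ax":[0, 0, 0], "ay":[0, 0, 0], "az":[0, 0, 0], "tx":[-0.3, -0.3, 0], "ty":[0, 0, 0], "tz":[0, 0, 0], "jaw":[0, 0, 0]})

```text
time: 31.1
position: [0.5664, 0.3179, 0.1312]
tcp_rot: [-2.339, -2.094, 0.004]
ft_force: [-0.1, -0.1, 1.0]
gripper_width: -0.0002
grip_force: 0.0
```

nudge_tcp(motion={"ax":[0, 0, 0], "ay":[0, 0, 0], "az":[0, 0, 0], "tx":[-0.3, -0.2, 0], "ty":[0, 0, 0], "tz":[0, 0, 0], "jaw":[0, 0, 0]})

```text
time: 31.48
position: [0.566, 0.3141, 0.1313]
tcp_rot: [-2.339, -2.094, 0.002]
ft_force: [0.3, 4.6, -1.6]
gripper_width: -0.0002
grip_force: 2.2
```

It snapped, and the fingers now touch again at the stop. A firmer nudge to confirm, then back off and check.

Scaled: -0.002 m is -0.2.

nudge_tcp(motion={"ax":[0, 0], "ay":[0, 0], "az":[0, 0], "tx":[-0.2, 0], "ty":[0, 0], "tz":[0, 0], "jaw":[0, 0]})

```text
time: 31.72
position: [0.566, 0.314, 0.1313]
tcp_rot: [-2.338, -2.093, -0.003]
ft_force: [1.0, 12.9, -4.9]
gripper_width: -0.0001
grip_force: 6.2
```

nudge_tcp(motion={"ax":[0, 0, 0, 0, 0, 0, 0], "ay":[0, 0, 0, 0, 0, 0, 0], "az":[0, 0, 0, 0, 0, 0, 0], "tx":[2, 3, 3, 0, 0, 0, 0], "ty":[0, 0, 0, 0, 0, 0, 0], "tz":[0, 0, -4, -5, -5, 0, 0], "jaw":[0, 0, 0, 0, 0, 0, 0]})

```text
time: 32.6
position: [0.5745, 0.391, 0.2707]
tcp_rot: [-2.339, -2.095, 0.005]
ft_force: [-0.9, 0.6, -0.6]
gripper_width: -0.0001
grip_force: 0.0
```

Run:
```python
from h import *
d=grab("scene","s11.png");w=grab("wrist","w11.png")
g=cv2.cvtColor(d["img"],cv2.COLOR_BGR2HSV);m=(((g[...,0]<8)|(g[...,0]>172))&(g[...,1]>140)).astype(np.uint8)[110:165,255:310]
n,l,st,ce=cv2.connectedComponentsWithStats(m);i=1+np.argmax([s[4] if s[4]<300 else 0 for s in st[1:]]);print("tab",st[i,4],onz(d,ce[i]+[255,110],.13).round(4))
P=[]
for q,X in((d,(.555,.231,.13)),(w,(.555,.231,.13))):
    c=proj(q,X).astype(int);k=14 if q is d else 40;x0,y0=max(0,c[0]-k),max(0,c[1]-k);t=cv2.cvtColor(q["img"],cv2.COLOR_BGR2GRAY)[y0:c[1]+k,x0:c[0]+k]
    n,l,st,ce=cv2.connectedComponentsWithStats((t<65).astype(np.uint8));i=1+np.argmax(st[1:,4]);P.append((q,ce[i]+[x0,y0]));print(c,st[i],P[-1][1])
print(tri(*P))
```

```text
tab 88 [0.5646 0.3015 0.13  ]
[287 151] [ 9 10 11 11 81] [287.34567901 152.16049383]
[314 338] [   0    0   80   80 6294] [313.48856053 337.11201144]
(array([0.55298535, 0.23028923, 0.12604961]), [np.float64(0.0008193716319513059), np.float64(0.0008193716319514664)])
```

The tab travelled about 83 mm to a hard stop, and the knob is where expected. Handing in.

```bash
python3 -c "
from rig import manip
print(manip.close_job())"
```

```text
the job is handed in; nothing more can be done
None
```

The jar is home on the spindle with its keys engaged, the fork clicked onto its stop after about 83 mm of travel, and I handed the job in at about 33 s of 72; no verdict was returned, and I did not re-check the bottle or bench items.

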